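# Kit four oil changes: match each new filter to the used one in its job tray

## Robot

A 6-joint arm with a two-finger parallel gripper is mounted at the origin on the work surface. World frame = base frame: x ahead of the robot, y to its left, z up, the work surface at z = 0. Lengths are in m, angles in rad, forces in N, time in s.
With the tool pointing down it reaches from about 0.425 to 0.95 m from the base axis. Payload 3.5 kg.
Tool frame: the origin (TCP) lies midway between the tips of the shut fingers; the grasp point (between the pads) lies 19 mm behind it (manip.pinch_z is the distance from the TCP to the grasp point, in m); z points along the fingers, y is the direction in which the jaws open and shut (so a half turn about z gives the same grasp; the last joint's range is limited). The gripper opens to 85 mm and grips with 20 to 120 N. Pads are 22 mm wide; open, the fingers measure 114 mm over their backs; the gripper's body (76 mm by 85 mm) begins 54 mm behind the grasp point. The pads swing forward as they close: fully open they stand 13 mm farther back than shut.
Start: joints at [1.011, 0.286, 1.577, -0, 1.279, -0.15], TCP at [0.269, 0.619, 0.203] pointing down, gripper open.
Joint ranges: [-2.77, 2.77], [-0.9, 2.22], [0.21, 2.48], [-1.53, 4.67], [0.24, 2.81], [-2.84, 2.84]. Speed limits (rad/s): [2.79, 2.79, 3.14, 3.14, 3.14, 3.14].

## Interface

Orientations are given as a unit quaternion [x, y, z, w].
In Python, from cell import readout, read_camera, camera_info, order, manip gives the robot as it stands.
- The arm moves only by the tool send_rows, never from a script. Its argument "commands" is a list of rows, each a list of 7 numbers: the shift along the tool's x, y, z in units of 25 mm (1.0 is 25 mm), then the turn, a rotation vector about the tool's x, y, z in units of 5 degrees (1.0 is 5 degrees), then the opening, from 0 (shut) to 1 (fully open). In form: [[tx, ty, tz, ax, ay, az, grip], ...]. A call has 1 to 12 rows; each row shifts and turns the commanded pose from where the row before left it, along the tool's axes as they then stand; what a row does not reach is not made up. A row lasts 1/10 s, in which the tool goes at most 50 mm and 8.59 degrees, less where a joint would pass 70% of its speed; a pose out of reach is approached as far as the arm can. A call is refused whole if a number of a shift passes 1 or a number of a turn 1, either way. A call with a gripper value outside its range is refused whole. The fingers move at their own pace and stop on an object; "force" is the grip in N (left out, the last holds). Time passes only in rows, so rows that do not move let the fingers close. It gives the time, the measured TCP pose, the force and the opening at its end, in the units of the state.
- readout.read_state(): the state, without advancing time (a new reading comes with each control period).
- read_camera(name): name is "scene" or "top" or "wrist"; returns (picture, depth): 480x640x3 uint8, red, green, blue; 480x640 float32, m along the optical axis (not along the pixel's ray), 0 where there is no reading.
- camera_info(name): a dict with "K" (3x3 intrinsics, pixels), "position" and "rotation" of the camera in the world. Camera axes: x right, y down, z forward; pixel columns grow to the right and rows downward; lengths in m; the calibration is good to about 2 mm. A picture is of the moment at which its call begins: read the wrist's pose just before it. camera_info takes no time and is no camera call; for the wrist camera it gives the pose at the moment of the call.
- order.job_done(): hands the job in, once; it reports no verdict.
The state is a dict: "time_s": time; "q": joint angles; "joint_velocities": joint speeds; "tau": joint torques, N m; "position": TCP position; "ee_rot": TCP orientation; "force": force on the tool from outside, world axes, zero at the start; "torque": the same for the moment, N m; "width": finger opening in m.
Only numpy, scipy, OpenCV 4.12 (cv2) and the standard library are available. Lean on these libraries where they do the work, as an engineer would, in place of code of your own. Each camera call takes 0.05 s, during which the arm holds its last target.

## Task

Each of the four blue job trays holds the used oil filter off one machine. For each tray pick out the new filter that is the same kind and size as the used one, and set it down (do not drop it) upright on the tray's floor, in the empty half beside the used filter. Two of the new filters match no tray by size: leave those two standing where they are.

Things in the scene. Friction and masses are not known exactly. Their poses are not given: they have to be found in the camera images.
- new_black: New short black spin-on oil filter (can), 65 mm diameter, 62 mm tall. Loose, stands upright on the bench; origin at the centre of its underside, z up along its axis. A plain round can: grip it across its diameter near the top. Nothing else that lies among the filters and trays is taller than 30 mm.
- new_white: New tall white spin-on oil filter, 65 mm diameter, 88 mm tall. Loose, stands upright on the bench; origin at the centre of its underside, z up along its axis. A plain round can: grip it across its diameter near the top.
- new_red: New slim red spin-on oil filter, 54 mm diameter, 74 mm tall. Loose, stands upright on the bench; origin at the centre of its underside, z up along its axis. A plain round can: grip it across its diameter near the top.
- new_paper: New cartridge oil filter element, pleated yellow paper between two bright metal end caps, 53 mm diameter, 60 mm tall, light (about 80 g). Loose, stands upright on the bench; origin at the centre of its underside, z up along its axis. Round: grip it across its diameter near the top.
- spare_tall_black: Another new black spin-on filter, but 88 mm tall (65 mm diameter): no tray holds its like, it is not wanted today. Loose, stands upright on the bench; origin at the centre of its underside, z up along its axis. A plain round can: grip it across its diameter near the top.
- spare_slim_white: Another new white spin-on filter, but slim and short, 54 mm diameter and 62 mm tall: no tray holds its like, it is not wanted today. Loose, stands upright on the bench; origin at the centre of its underside, z up along its axis. A plain round can: grip it across its diameter near the top.
- tray_black: Shallow blue job tray that holds a grubby used short black can filter (65 mm diameter, 62 mm long), lying fixed on its side along the tray's x axis at y = -48 mm. Tray 120 mm (its x) by 180 mm (its y), 24 mm high, walls and floor 4 mm thick; does not shift. Origin at the centre of its underside, z up; the empty half, where the new filter goes, is centred at about x = 0, y = 36 mm and is 112 mm by about 102 mm inside.
- tray_white: Shallow blue job tray that holds a grubby used tall white can filter (65 mm diameter, 88 mm long), lying fixed on its side along the tray's x axis at y = 48 mm. Tray 120 mm (its x) by 180 mm (its y), 24 mm high, walls and floor 4 mm thick; does not shift. Origin at the centre of its underside, z up; the empty half, where the new filter goes, is centred at about x = 0, y = -36 mm and is 112 mm by about 102 mm inside.
- tray_red: Shallow blue job tray that holds a grubby used slim red can filter (54 mm diameter, 74 mm long), lying fixed on its side along the tray's x axis at y = -48 mm. Tray 120 mm (its x) by 180 mm (its y), 24 mm high, walls and floor 4 mm thick; does not shift. Origin at the centre of its underside, z up; the empty half, where the new filter goes, is centred at about x = 0, y = 36 mm and is 112 mm by about 107 mm inside.
- tray_paper: Shallow blue job tray that holds an oil-browned used pleated paper cartridge (53 mm diameter, 60 mm long), lying fixed on its side along the tray's x axis at y = 48 mm. Tray 120 mm (its x) by 180 mm (its y), 24 mm high, walls and floor 4 mm thick; does not shift. Origin at the centre of its underside, z up; the empty half, where the new filter goes, is centred at about x = 0, y = -36 mm and is 112 mm by about 108 mm inside.
Mind the look-alikes: they are no part of the job. Leave any turquoise look-alike of the new_black alone.

How it is judged:
At the end, for the whole second after the job is handed in: Each of the four matching new filters stands upright (within 7 degrees) on the floor of the tray that holds its used like, anywhere in the empty half, underside within 5 mm of the tray floor, released and at rest; the tall black and the slim white spare still stand within 20 mm of where they were (x of new_black in the frame of tray_black between -0.04 and 0.04 m and y of new_black in the frame of tray_black between 0.004 and 0.07 m and z of new_black in the frame of tray_black between -0.002 and 0.009 m and angle between each of new_black, new_white, new_red, new_paper, spare_tall_black, spare_slim_white's own z axis and vertical below 0.12 rad and linear speed of each of new_black, new_white, new_red, new_paper below 0.02 m/s and contact force between the fingers and new_black below 0.1 N and x of new_white in the frame of tray_white between -0.04 and 0.04 m and y of new_white in the frame of tray_white between -0.07 and -0.004 m and z of new_white in the frame of tray_white between -0.002 and 0.009 m and contact force between the fingers and new_white below 0.1 N and x of new_red in the frame of tray_red between -0.04 and 0.04 m and y of new_red in the frame of tray_red between 0.004 and 0.07 m and z of new_red in the frame of tray_red between -0.002 and 0.009 m and contact force between the fingers and new_red below 0.1 N and x of new_paper in the frame of tray_paper between -0.04 and 0.04 m and y of new_paper in the frame of tray_paper between -0.07 and -0.004 m and z of new_paper in the frame of tray_paper between -0.002 and 0.009 m and contact force between the fingers and new_paper below 0.1 N and distance of each of spare_tall_black, spare_slim_white from where it was at the start of the episode below 0.02 m); the robot touches nothing.
It fails at once if a new filter is let go in mid-air (underside more than 60 mm above the bench while no finger holds it) ((height (world z) of new_black above 0.06 m and contact force between the fingers and new_black below 0.05 N) or (height (world z) of new_white above 0.06 m and contact force between the fingers and new_white below 0.05 N) or (height (world z) of new_red above 0.06 m and contact force between the fingers and new_red below 0.05 N) or (height (world z) of new_paper above 0.06 m and contact force between the fingers and new_paper below 0.05 N)).
It fails at once if a filter that matches no tray is lifted, knocked over or shoved more than 40 mm (distance of any of spare_tall_black, spare_slim_white from where it was at the start of the episode above 0.04 m).
It also fails if it takes over 106 s, if anything falls off the work surface, if the arm or the gripper's body presses on something with over 40 N, if the wrist force passes 120 N, or if a joint passes its speed limit or range.

## Working session

There is one attempt and no reset: what is moved stays moved. The work goes in short steps, Python scripts to look and compute and a tool call to move; the robot and the scene stay as the last step left them, time stands still between calls to the robot, and variables do not carry over. Pictures are saved under pics/ and viewed, and the job is handed in when it is done.

Besides the shell and the picture viewer there is one more tool, called after "Emit:" as name(argument=value, ...) on one line, values as JSON. send_rows: Moves the arm, as the interface text tells. Its arguments: {"type":"object","properties":{"commands":{"type":"array"},"force":{"type":"number"}},"required":["commands"]}

```bash
ls; mkdir -p pics
python3 - <<'E'
from cell import readout, read_camera, camera_info, manip
import cv2,numpy as np
s=readout.read_state();print({k:np.round(v,3) for k,v in s.items()})
print([x for x in dir(manip) if x[0]!='_'])
for n in ("scene","top"):
    im,d=read_camera(n);c=camera_info(n);print(n,c)
    cv2.imwrite(f'pics/{n}0.png',im[:,:,::-1]);np.save(f'pics/{n}0_d.npy',d)
E
```

```text
pics
{'time_s': np.float64(0.0), 'q': array([ 1.011,  0.287,  1.578,  0.   ,  1.279, -0.15 ]), 'joint_velocities': array([ 0.001, -0.002,  0.001,  0.001,  0.001, -0.001]), 'tau': array([ 0.0000e+00, -4.0598e+01, -2.9263e+01, -0.0000e+00,  6.0000e-03,
       -0.0000e+00]), 'position': array([0.269, 0.618, 0.202]), 'ee_rot': array([ 0.203,  0.979, -0.001, -0.   ]), 'force': array([-0.078, -0.398,  0.227]), 'torque': array([-0.001, -0.033, -0.049]), 'width': np.float64(0.086)}
['PlanningError', 'pinch_z']
scene {'K': array([[570.1588873 ,   0.        , 309.2394887 ],
       [  0.        , 570.1588873 , 234.50194248],
       [  0.        ,   0.        ,   1.        ]]), 'position': array([1.13986722, 0.66294496, 0.96224306]), 'rotation': array([ 0.31955131,  0.87284972, -0.34450462, -0.13166967])}
top {'K': array([[622.23922279,   0.        , 325.673121  ],
       [  0.        , 622.23922279, 232.11081722],
       [  0.        ,   0.        ,   1.        ]]), 'position': array([ 0.40812835, -0.01024796,  1.4211492 ]), 'rotation': array([-0.70498013,  0.70693643, -0.03385329,  0.04580231])}
```

View pics/top0.png

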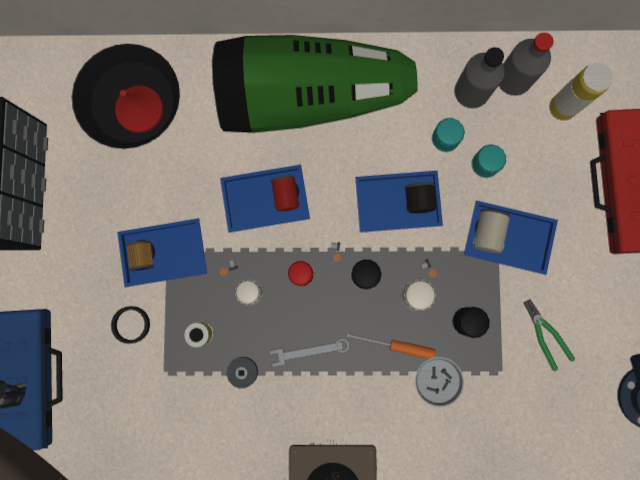

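View pics/scene0.png

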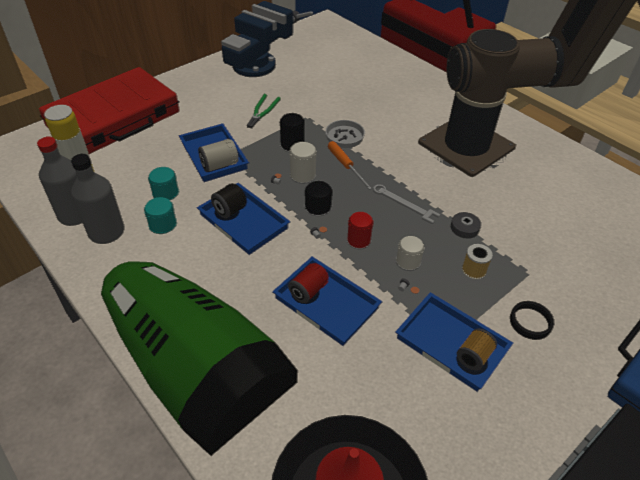

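```bash
cat > h.py <<'E'
import numpy as np,cv2
from scipy.spatial.transform import Rotation as R
from cell import camera_info
def cloud(n,d):
    c=camera_info(n);K=c['K'];v,u=np.mgrid[0:480,0:640]
    p=np.stack([(u-K[0,2])/K[0,0]*d,(v-K[1,2])/K[1,1]*d,d],-1)
    return p@R.from_quat(c['rotation']).as_matrix().T+c['position']
def ray(n,uv,z):
    c=camera_info(n);K=c['K'];Rm=R.from_quat(c['rotation']).as_matrix()
    uv=np.atleast_2d(uv).astype(float)
    r=np.c_[(uv[:,0]-K[0,2])/K[0,0],(uv[:,1]-K[1,2])/K[1,1],np.ones(len(uv))]@Rm.T
    return c['position']+r*((z-c['position'][2])/r[:,2])[:,None]
E
python3 - <<'E'
from h import *
d=np.load('pics/top0_d.npy');P=cloud('top',d);im=cv2.imread('pics/top0.png')
print('bench z',[np.round(P[v,u],3) for u,v in [(100,200),(300,150),(450,260),(600,300),(150,400)]])
for nm,u,v in [('sh_black',366,274),('tall_black?',472,322),('white?',419,295),('slimwhite?',247,292),('red',301,273),('paper',197,335),('turq1',448,135),('turq2',489,161)]:
    w=P[v-35:v+36,u-35:u+36];z=w[...,2]
    zt=np.percentile(z[25:46,25:46],95)
    m=((z>zt-.006)&(z<zt+.008)).astype(np.uint8)
    n,l,s,c=cv2.connectedComponentsWithStats(m)
    L=1+np.argmax(s[1:,4])
    cs,_=cv2.findContours((l==L).astype(np.uint8),0,2)
    cs=max(cs,key=len);(x,y),r=cv2.minEnclosingCircle(cs)
    M=cv2.moments(cs); x2,y2=M['m10']/M['m00'],M['m01']/M['m00']
    w0=ray('top',[[x+u-35,y+v-35],[x2+u-35,y2+v-35],[x2+u-35+r+.5,y2+v-35]],zt)
    print(nm,'ztop %.3f'%zt,'cir',np.round(w0[0,:2],4),'mom',np.round(w0[1,:2],4),'diam %.3f'%(2*np.linalg.norm(w0[2]-w0[1])), 'areaD %.3f'%(2*np.sqrt(s[L,4]/np.pi)*zt*0+2*np.sqrt(s[L,4]/np.pi)*(1.421-zt)/622))
hsv=cv2.cvtColor(im,cv2.COLOR_BGR2HSV)
blue=cv2.inRange(hsv,(105,120,60),(125,255,255))
for nm,u,v,fu,fv in [('paper',162,252,140,255),('red',265,198,285,193),('black',399,200,420,198),('white',511,237,491,231)]:
    m=np.zeros_like(blue);m[v-60:v+60,u-60:u+60]=blue[v-60:v+60,u-60:u+60]
    n,l,s,c=cv2.connectedComponentsWithStats(m)
    L=1+np.argmax(s[1:,4])
    cs,_=cv2.findContours((l==L).astype(np.uint8),0,2);cs=max(cs,key=len)
    w=ray('top',cs[:,0,:],0.024)[:,:2].astype(np.float32)
    (cx,cy),(a,b),ang=cv2.minAreaRect(w); box=cv2.boxPoints(((cx,cy),(a,b),ang))
    e=[box[1]-box[0],box[2]-box[1]];yax=max(e,key=np.linalg.norm);yax=yax/np.linalg.norm(yax)
    f=ray('top',[[fu,fv]],.03)[0,:2]-(cx,cy)
    if f@yax<0:yax=-yax
    print(nm,'c',np.round((cx,cy),4),'size',np.round((a,b),3),'used dir',np.round(yax,3),'off %.3f'%(f@yax),'target',np.round((cx,cy)-yax*.036,4))
E
```

```text
bench z [array([ 0.647,  0.54 , -0.003]), array([ 0.763,  0.074, -0.004]), array([ 0.504, -0.27 , -0.004]), array([ 0.413, -0.605, -0.001]), array([0.192, 0.408, 0.002])]
sh_black ztop 0.066 cir [ 0.4687 -0.0744] mom [ 0.4705 -0.074 ] diam 0.065 areaD 0.050
tall_black? ztop 0.092 cir [ 0.366  -0.2996] mom [ 0.3649 -0.3   ] diam 0.062 areaD 0.046
white? ztop 0.092 cir [ 0.4234 -0.1869] mom [ 0.424 -0.187] diam 0.064 areaD 0.050
slimwhite? ztop 0.066 cir [0.4308 0.1837] mom [0.4329 0.1849] diam 0.054 areaD 0.039
red ztop 0.078 cir [0.4703 0.0688] mom [0.4728 0.0676] diam 0.054 areaD 0.040
paper ztop 0.065 cir [0.3393 0.2936] mom [0.341  0.2941] diam 0.055 areaD 0.042
turq1 ztop 0.066 cir [ 0.7839 -0.2628] mom [ 0.7874 -0.2655] diam 0.064 areaD 0.047
turq2 ztop 0.067 cir [ 0.7235 -0.3542] mom [ 0.7258 -0.3527] diam 0.063 areaD 0.044
paper c [0.5217 0.3843] size [0.126 0.186] used dir [-0.162  0.987] off 0.048 target [0.5275 0.3487]
red c [0.6457 0.1526] size [0.125 0.186] used dir [ 0.164 -0.986] off 0.048 target [0.6398 0.1881]
black c [ 0.6375 -0.1521] size [0.125 0.186] used dir [ 0.074 -0.997] off 0.048 target [ 0.6348 -0.1162]
white c [ 0.5541 -0.4018] size [0.187 0.126] used dir [0.243 0.97 ] off 0.046 target [ 0.5453 -0.4367]
```

Run:
```python
import cv2
im=cv2.imread('pics/top0.png')
cv2.imwrite('pics/crop0.png',cv2.resize(im[150:400,110:570],None,fx=1.73,fy=1.73,interpolation=cv2.INTER_CUBIC))
```

```text
(no output)
```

View pics/crop0.png

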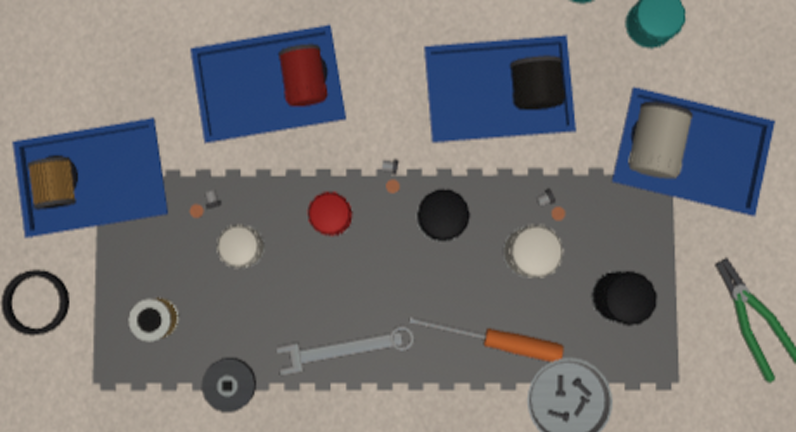

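The top view shows these filters, with pixels and measured top heights (each reads about 4 mm high because of the mat):
- **Black:** (366,274) has its top at 66 mm, so it is the short one, new_black. (472,322) is at 92 mm, so it is the tall spare. The turquoise cans at (448,135) and (489,161) are look-alikes to leave alone.
- **White:** (419,295) is at 92 mm and 64 mm across, so it is new_white. (247,292) is at 66 mm and 54 mm across, so it is the slim spare.
- **Red:** (301,273), top at 78 mm.
- **Paper:** (197,335), top at 65 mm.

The enlarged crop confirms these. The jaws should open along each tray's x axis, which is a yaw of about 9°, 9°, 4° and −14° for paper, red, black and white. I'll start with paper and turn the yaw from 66.6° to 9.4°.

Emit:
send_rows(commands=[[0, 0, 0, 0, 0, 1, 1], [0, 0, 0, 0, 0, 1, 1], [0, 0, 0, 0, 0, 1, 1], [0, 0, 0, 0, 0, 1, 1], [0, 0, 0, 0, 0, 1, 1], [0, 0, 0, 0, 0, 1, 1], [0, 0, 0, 0, 0, 1, 1], [0, 0, 0, 0, 0, 1, 1], [0, 0, 0, 0, 0, 1, 1], [0, 0, 0, 0, 0, 1, 1], [0, 0, 0, 0, 0, 1, 1], [0, 0, 0, 0, 0, 0.4, 1]], force=40)

```text
time_s: 1.3
position: [0.2687, 0.6187, 0.2025]
ee_rot: [0.647, 0.763, -0.001, 0.0]
force: [-0.6, 0.5, -0.9]
width: 0.0852
```

```bash
cat > go.py <<'E'
import sys
from h import *
from cell import readout
s=readout.read_state();p=np.array(s['position']);Rm=R.from_quat(s['ee_rot']).as_matrix()
t=np.array([float(a) for a in sys.argv[1:4]])
print('t %.1f'%s['time_s'],'p',np.round(p,4),'yaw %.1f'%np.degrees(np.arctan2(Rm[1,1],Rm[0,1])),'tilt',np.round(np.degrees(Rm[:2,2]),2),'w %.4f'%s['width'],'F',np.round(s['force'],1))
print('units',np.round(Rm.T@(t-p)/.025,2))
E
python3 go.py .340 .294 .13
```

```text
t 1.3 p [0.2687 0.6187 0.2025] yaw 9.4 tilt [-0.04 -0.07] w 0.0852 F [-0.6  0.5 -0.9]
units [-13.28   0.7    2.91]
```

Emit:
send_rows(commands=[[-1, 0.06, 0.2, 0, 0, 0, 1], [-1, 0.06, 0.2, 0, 0, 0, 1], [-1, 0.06, 0.2, 0, 0, 0, 1], [-1, 0.06, 0.2, 0, 0, 0, 1], [-1, 0.06, 0.2, 0, 0, 0, 1], [-1, 0.06, 0.2, 0, 0, 0, 1], [-1, 0.06, 0.2, 0, 0, 0, 1], [-1, 0.06, 0.2, 0, 0, 0, 1], [-1, 0.06, 0.2, 0, 0, 0, 1], [-1, 0.06, 0.2, 0, 0, 0, 1], [-1, 0.06, 0.2, 0, 0, 0, 1], [-1, 0, 0.2, 0, 0, 0, 1]])

```text
time_s: 2.5
position: [0.3347, 0.3248, 0.1427]
ee_rot: [0.646, 0.763, -0.0, -0.0]
force: [-0.4, 0.0, -0.6]
width: 0.0857
```

Emit:
send_rows(commands=[[-0.8, 0, 0, 0, 0, 0, 1], [-0.48, 0, 0, 0, 0, 0, 1], [0, 0, 0, 0, 0, 0, 1], [0, 0, 0, 0, 0, 0, 1]])

```text
time_s: 2.9
position: [0.3402, 0.2947, 0.1435]
ee_rot: [0.646, 0.763, 0.0, -0.0]
force: [0.4, 0.4, 0.3]
width: 0.0854
```

```bash
python3 go.py .340 .294 .026
python3 - <<'E'
from h import *
from cell import read_camera
c=camera_info('wrist');print(c)
im,d=read_camera('wrist');cv2.imwrite('pics/w1.png',im[:,:,::-1]);np.save('pics/w1.npy',d)
P=cloud('wrist',d);m=(P[...,2]>.055)&(P[...,2]<.075)&(d>0)&(np.hypot(P[...,0]-.34,P[...,1]-.294)<.045)
print(m.sum(),P[m].min(0),P[m].max(0))
E
```

```text
t 2.9 p [0.3402 0.2947 0.1435] yaw 9.5 tilt [0.02 0.04] w 0.0854 F [0.4 0.4 0.3]
units [-0.03 -0.02  4.7 ]
{'K': array([[396.47638638,   0.        , 311.59415575],
       [  0.        , 396.47638638, 239.49883645],
       [  0.        ,   0.        ,   1.        ]]), 'position': array([0.32728443, 0.36713618, 0.31472164]), 'rotation': array([0.98574295, 0.0817957 , 0.01229763, 0.1465233 ])}
4654 [0.31247298 0.26778313 0.05509686] [0.3647659  0.32032479 0.06323526]
```

View pics/w1.png

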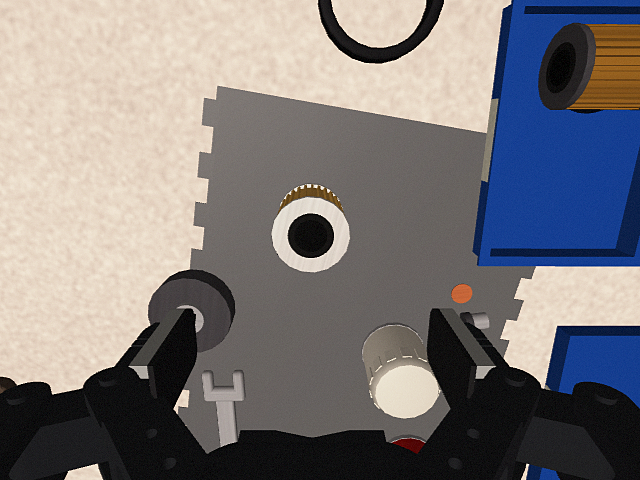

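Emit:
send_rows(commands=[[0, -0.05, 0.8, 0, 0, 0, 1], [0, 0, 0.9, 0, 0, 0, 1], [0, 0, 0.9, 0, 0, 0, 1], [0, 0, 0.9, 0, 0, 0, 1], [0, 0, 0.7, 0, 0, 0, 1], [0, 0, 0.5, 0, 0, 0, 1], [0, 0, 0, 0, 0, 0, 0], [0, 0, 0, 0, 0, 0, 0], [0, 0, 0, 0, 0, 0, 0], [0, 0, 0, 0, 0, 0, 0], [0, 0, 0, 0, 0, 0, 0], [0, 0, 0, 0, 0, 0, 0]], force=35)

```text
time_s: 4.15
position: [0.3399, 0.295, 0.0272]
ee_rot: [0.646, 0.763, 0.001, 0.0]
force: [-0.6, 0.7, 6.1]
width: 0.0494
```

```bash
python3 go.py .528 .345 .15; python3 go.py .528 .345 .028
```

```text
t 4.2 p [0.3399 0.295  0.0272] yaw 9.5 tilt [0.13 0.1 ] w 0.0494 F [-0.6  0.7  6.1]
units [ 0.74  7.76 -4.89]
t 4.2 p [0.3399 0.295  0.0272] yaw 9.5 tilt [0.13 0.1 ] w 0.0494 F [-0.6  0.7  6.1]
units [ 0.73  7.75 -0.01]
```

Emit:
send_rows(commands=[[0, 0, -0.4, 0, 0, 0, 0], [0, 0, -0.8, 0, 0, 0, 0], [0, 0, -1, 0, 0, 0, 0], [0.05, 0.6, -0.8, 0, 0, 0, 0], [0.07, 0.9, 0, 0, 0, 0, 0], [0.1, 1, 0, 0, 0, 0, 0], [0.1, 1, 0, 0, 0, 0, 0], [0.1, 1, 0, 0, 0, 0, 0], [0.1, 1, 0, 0, 0, 0, 0], [0.1, 1, 0, 0, 0, 0, 0], [0.1, 0.8, 0, 0, 0, 0, 0], [0.02, 0.45, 0, 0, 0, 0, 0]])

```text
time_s: 5.35
position: [0.528, 0.3445, 0.1008]
ee_rot: [0.646, 0.763, -0.0, 0.0]
force: [-0.2, -0.4, -0.7]
width: 0.0494
```

Emit:
send_rows(commands=[[0, 0, 0, 0, 0, 0, 0], [0, 0, 0, 0, 0, 0, 0]])

```text
time_s: 5.55
position: [0.526, 0.3441, 0.1004]
ee_rot: [0.646, 0.763, -0.001, -0.0]
force: [-0.4, 0.1, -1.3]
width: 0.0496
```

```bash
python3 go.py .528 .345 .027;python3 - <<'E'
from h import *
from cell import read_camera
im,d=read_camera('wrist');cv2.imwrite('pics/w2.png',im[:,:,::-1])
E
```

```text
t 5.5 p [0.526  0.3441 0.1004] yaw 9.5 tilt [-0.09 -0.04] w 0.0496 F [-0.4  0.1 -1.3]
units [0.02 0.09 2.94]
```

View pics/w2.png

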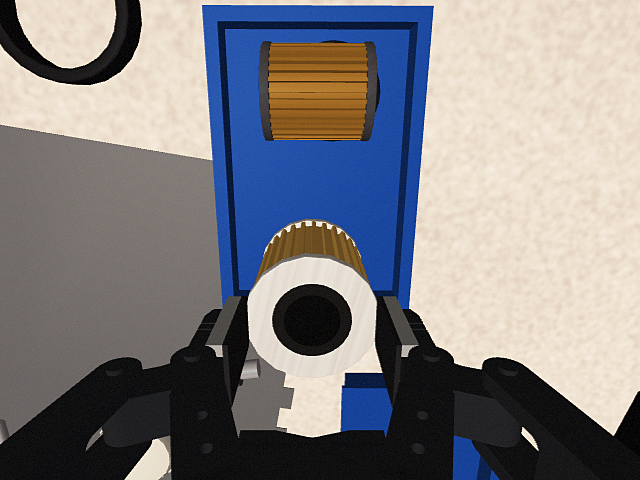

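Run:
```python
from h import *
a=ray('wrist',[[208,8],[432,8],[231,297],[403,299]],.024)[:,:2];print(a.round(4),'rim rows far/near')
```

```text
[[0.4463 0.465 ]
 [0.5687 0.4855]
 [0.4776 0.2925]
 [0.5938 0.3106]] rim rows far/near
```

Emit:
send_rows(commands=[[0, 0.08, 0.5, 0, 0, 0, 0], [0, 0, 0.8, 0, 0, 0, 0], [0, 0, 0.7, 0, 0, 0, 0], [0, 0, 0.4, 0, 0, 0, 0], [0, 0, 0.2, 0, 0, 0, 0], [0, 0, 0.16, 0, 0, 0, 0], [0, 0, 0.04, 0, 0, 0, 0], [0, 0, 0.04, 0, 0, 0, 0], [0, 0, 0.04, 0, 0, 0, 0], [0, 0, 0, 0, 0, 0, 0]])

```text
time_s: 6.6
position: [0.5293, 0.3451, 0.0313]
ee_rot: [0.646, 0.763, 0.0, 0.0]
force: [-3.5, -2.8, 7.5]
width: 0.0491
```

Emit:
send_rows(commands=[[0, 0, 0, 0, 0, 0, 0.75], [0, 0, 0, 0, 0, 0, 0.85], [0, 0, 0, 0, 0, 0, 0.9], [0, 0, 0, 0, 0, 0, 0.9], [0, 0, -0.3, 0, 0, 0, 0.9], [0, 0, -0.8, 0, 0, 0, 0.9], [0, 0, -1, 0, 0, 0, 0.9], [0, 0, -1, 0, 0, 0, 1], [0, 0, -1, 0, 0, 0, 1], [0, 0, -0.6, 0, 0, 0, 1]])

```text
time_s: 7.6
position: [0.53, 0.3454, 0.1494]
ee_rot: [0.646, 0.763, 0.002, 0.001]
force: [-0.3, 1.2, 0.7]
width: 0.0855
```

```bash
cat > chk.py <<'E'
import sys
from h import *
from cell import read_camera
im,d=read_camera('wrist');cv2.imwrite(sys.argv[1],im[:,:,::-1]);P=cloud('wrist',d)
x,y=float(sys.argv[2]),float(sys.argv[3])
m=(P[...,2]>.045)&(P[...,2]<.11)&(d>0)&(np.hypot(P[...,0]-x,P[...,1]-y)<.05)
zt=np.percentile(P[...,2][m],95);q=P[m&(abs(P[...,2]-zt)<.006)]
print('top z %.4f'%zt,'cen',((q.min(0)+q.max(0))/2).round(4),'ext',(q.max(0)-q.min(0)).round(3))
E
python3 chk.py pics/w3.png .529 .345; python3 go.py .470 .068 .14
```

```text
top z 0.0682 cen [0.5304 0.3447 0.0662] ext [0.052 0.052 0.007]
t 7.7 p [0.5311 0.3459 0.1517] yaw 9.5 tilt [0.39 0.17] w 0.0852 F [0.3 0.7 2. ]
units [-10.56  -4.25   0.42]
```

View pics/w3.png

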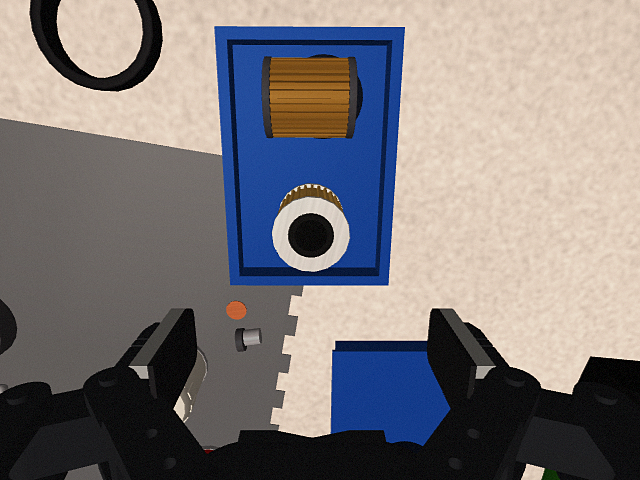

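The paper element stands upright in its tray at (311,235), clear of the walls. Red is next.

Emit:
send_rows(commands=[[-1, -0.4, 0, 0, 0, 0, 1], [-1, -0.4, 0, 0, 0, 0, 1], [-1, -0.4, 0, 0, 0, 0, 1], [-1, -0.4, 0, 0, 0, 0, 1], [-1, -0.4, 0, 0, 0, 0, 1], [-1, -0.4, 0, 0, 0, 0, 1], [-1, -0.4, 0, 0, 0, 0, 1], [-1, -0.4, 0, 0, 0, 0, 1], [-1, -0.4, 0, 0, 0, 0, 1], [-1, -0.4, 0, 0, 0, 0, 1], [-0.56, -0.23, 0.4, 0, 0, 0, 1], [0, 0, 0, 0, 0, 0, 1]])

```text
time_s: 8.85
position: [0.4665, 0.0657, 0.1344]
ee_rot: [0.647, 0.762, -0.001, -0.001]
force: [-0.7, -0.4, 0.1]
width: 0.0855
```

```bash
python3 chk.py pics/w4.png .471 .068; python3 go.py .471 .068 .038
```

```text
top z 0.0760 cen [0.472  0.0688 0.0737] ext [0.051 0.051 0.008]
t 8.9 p [0.4672 0.0666 0.1351] yaw 9.4 tilt [-0.14  0.03] w 0.0847 F [-0.3  1.2  0.2]
units [0.03 0.17 3.89]
```

Emit:
send_rows(commands=[[0.05, 0.17, 0.6, 0, 0, 0, 1], [0, 0, 0.9, 0, 0, 0, 1], [0, 0, 0.9, 0, 0, 0, 1], [0, 0, 0.9, 0, 0, 0, 1], [0, 0, 0.6, 0, 0, 0, 1], [0, 0, 0, 0, 0, 0, 0], [0, 0, 0, 0, 0, 0, 0], [0, 0, 0, 0, 0, 0, 0], [0, 0, 0, 0, 0, 0, 0], [0, 0, 0, 0, 0, 0, 0], [0, 0, 0, 0, 0, 0, 0]], force=50)

```text
time_s: 10.0
position: [0.4732, 0.0691, 0.0402]
ee_rot: [0.646, 0.763, 0.001, 0.001]
force: [-1.7, 0.7, 6.1]
width: 0.0502
```

```bash
python3 go.py .6395 .191 .12
```

```text
t 10.0 p [0.4732 0.0691 0.0402] yaw 9.5 tilt [0.13 0.02] w 0.0502 F [-1.7  0.7  6.1]
units [ 3.71  7.37 -3.17]
```

Emit:
send_rows(commands=[[0, 0, -0.4, 0, 0, 0, 0], [0, 0, -0.8, 0, 0, 0, 0], [0, 0, -1, 0, 0, 0, 0], [0.4, 0.7, -0.9, 0, 0, 0, 0], [0.5, 1, -0.2, 0, 0, 0, 0], [0.5, 1, 0, 0, 0, 0, 0], [0.5, 1, 0, 0, 0, 0, 0], [0.5, 1, 0, 0, 0, 0, 0], [0.5, 1, 0, 0, 0, 0, 0], [0.5, 1, 0, 0, 0, 0, 0], [0.3, 0.67, 0, 0, 0, 0, 0], [0, 0, 0, 0, 0, 0, 0]])

```text
time_s: 11.2
position: [0.6396, 0.1915, 0.1207]
ee_rot: [0.646, 0.764, 0.0, -0.0]
force: [-0.0, -0.3, -2.6]
width: 0.0505
```

Emit:
send_rows(commands=[[0, 0, 0, 0, 0, 0, 0]])

```text
time_s: 11.3
position: [0.6377, 0.1904, 0.1204]
ee_rot: [0.646, 0.763, -0.001, -0.001]
force: [-0.7, -0.8, -3.8]
width: 0.0504
```

```bash
python3 chk.py pics/w5.png .64 .191; python3 go.py .6395 .191 .042
```

```text
top z 0.1088 cen [0.6337 0.2029 0.1064] ext [0.048 0.025 0.007]
t 11.3 p [0.6375 0.1901 0.1205] yaw 9.5 tilt [-0.13 -0.04] w 0.0503 F [-0.3 -0.1 -2.7]
units [0.02 0.09 3.14]
```

View pics/w5.png

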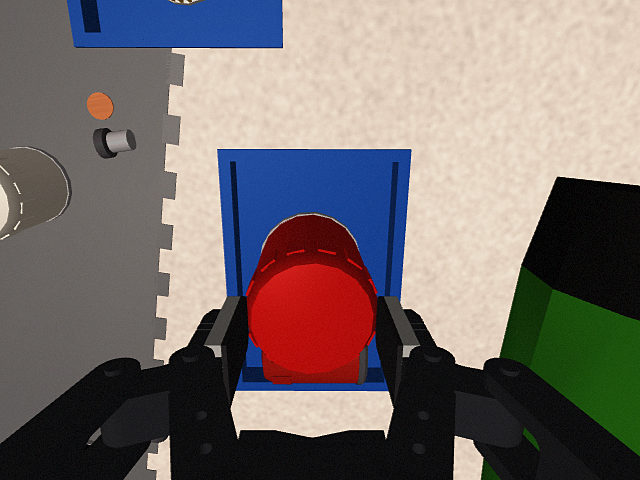

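Run:
```python
from h import *
a=ray('wrist',[[219,150],[411,150],[241,389],[386,389]],.024)[:,:2];print(a.round(4));print(a.mean(0), a[:2].mean(0)-a[2:].mean(0))
c=a.mean(0);u=a[:2].mean(0)-a[2:].mean(0);u/=np.linalg.norm(u);print('targ',c+u*.036,c+u*.04)
```

```text
[[0.5672 0.2329]
 [0.6923 0.2539]
 [0.6029 0.0498]
 [0.7168 0.0691]]
[0.64480065 0.15142076] [-0.03009673  0.18396523]
targ [0.63898832 0.18694845] [0.6383425  0.19089597]
```

Emit:
send_rows(commands=[[0, 0, 0.5, 0, 0, 0, 0], [0, 0, 0.9, 0, 0, 0, 0], [0, 0, 0.8, 0, 0, 0, 0], [0, 0, 0.4, 0, 0, 0, 0], [0, 0, 0.2, 0, 0, 0, 0], [0, 0, 0.16, 0, 0, 0, 0], [0, 0, 0.06, 0, 0, 0, 0], [0, 0, 0.06, 0, 0, 0, 0], [0, 0, 0.04, 0, 0, 0, 0], [0, 0, 0, 0, 0, 0, 0]])

```text
time_s: 12.35
position: [0.6393, 0.1907, 0.0444]
ee_rot: [0.646, 0.763, 0.001, 0.001]
force: [-0.7, -0.9, -0.2]
width: 0.0505
```

Emit:
send_rows(commands=[[0, 0, 0.05, 0, 0, 0, 0], [0, 0, 0.05, 0, 0, 0, 0], [0, 0, 0, 0, 0, 0, 0]])

```text
time_s: 12.65
position: [0.6394, 0.1908, 0.0443]
ee_rot: [0.646, 0.763, 0.0, 0.0]
force: [-5.5, -1.0, 9.9]
width: 0.0506
```

Contact: the force rose to 10 N and the tool stopped sinking. Releasing.

Emit:
send_rows(commands=[[0, 0, 0, 0, 0, 0, 0.75], [0, 0, 0, 0, 0, 0, 0.85], [0, 0, 0, 0, 0, 0, 0.9], [0, 0, 0, 0, 0, 0, 0.9], [0, 0, -0.3, 0, 0, 0, 0.9], [0, 0, -0.8, 0, 0, 0, 0.9], [0, 0, -1, 0, 0, 0, 0.9], [0, 0, -1, 0, 0, 0, 1], [0, 0, -1, 0, 0, 0, 1], [0, 0, -0.2, 0, 0, 0, 1]])

```text
time_s: 13.65
position: [0.6411, 0.191, 0.1532]
ee_rot: [0.646, 0.763, 0.003, 0.003]
force: [0.4, -0.5, 0.3]
width: 0.0854
```

```bash
python3 chk.py pics/w6.png .639 .191; python3 go.py .470 -.074 .14
```

```text
top z 0.0781 cen [0.6375 0.1894 0.0759] ext [0.051 0.051 0.007]
t 13.7 p [0.6405 0.1909 0.1521] yaw 9.5 tilt [0.35 0.05] w 0.0850 F [ 0.1 -0.1  0.4]
units [-9.32 -8.48  0.43]
```

View pics/w6.png

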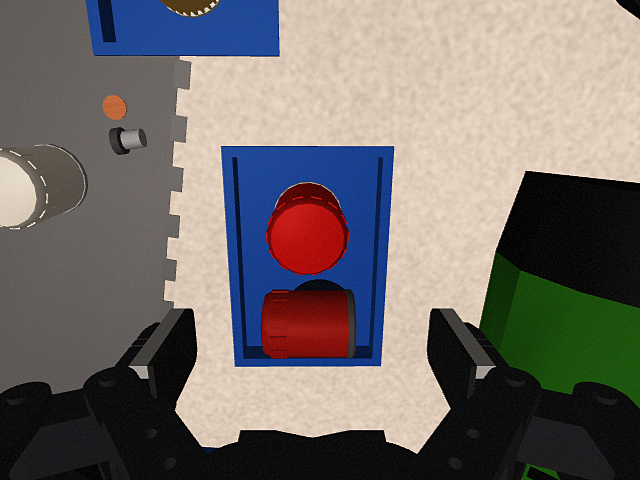

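Red stands upright in its tray at (307,233), beside the used red one. Next is the short black, with the yaw brought to about 4°.

Emit:
send_rows(commands=[[-0.9, -0.82, 0, 0, 0, 0, 1], [-0.95, -0.86, 0, 0, 0, 0, 1], [-0.95, -0.86, 0, 0, 0, 0, 1], [-0.95, -0.86, 0, 0, 0, 0, 1], [-0.95, -0.86, 0, 0, 0, 0, 1], [-0.95, -0.86, 0, 0, 0, 0, 1], [-0.95, -0.86, 0, 0, 0, 0, 1], [-0.95, -0.86, 0, 0, 0, 0, 1], [-0.95, -0.86, 0, 0, 0, 0, 1], [-0.82, -0.78, 0.4, 0, 0, 0, 1], [0, 0, 0, 0, 0, 1, 1], [0, 0, 0, 0, 0, 0, 1]])

```text
time_s: 14.9
position: [0.4667, -0.0745, 0.1366]
ee_rot: [0.679, 0.734, -0.0, -0.001]
force: [0.7, -0.1, -0.0]
width: 0.0855
```

```bash
python3 chk.py pics/w7.png .470 -.074; python3 go.py .470 -.074 .027
```

```text
top z 0.0639 cen [ 0.4705 -0.0761  0.0616] ext [0.062 0.062 0.008]
t 14.9 p [ 0.4673 -0.0742  0.1371] yaw 4.6 tilt [-0.11  0.05] w 0.0851 F [0.3 1.2 0.6]
units [-0.    0.12  4.41]
```

View pics/w7.png

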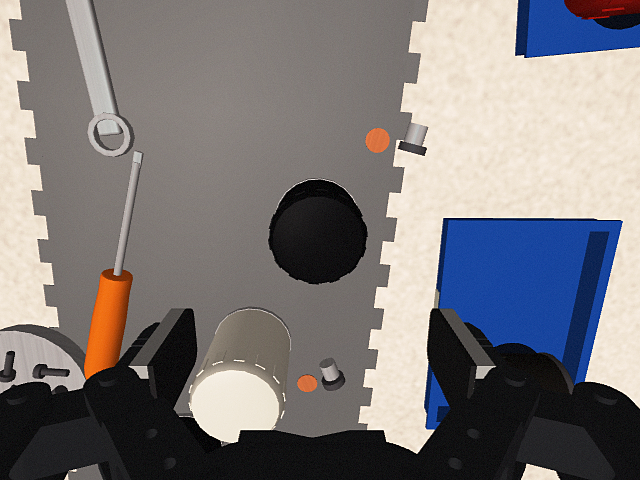

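Emit:
send_rows(commands=[[-0.05, 0.12, 0.7, 0, 0, 0, 1], [0, 0, 0.9, 0, 0, 0, 1], [0, 0, 0.9, 0, 0, 0, 1], [0, 0, 0.9, 0, 0, 0, 1], [0, 0, 0.6, 0, 0, 0, 1], [0, 0, 0.35, 0, 0, 0, 1], [0, 0, 0, 0, 0, 0, 0], [0, 0, 0, 0, 0, 0, 0], [0, 0, 0, 0, 0, 0, 0], [0, 0, 0, 0, 0, 0, 0], [0, 0, 0, 0, 0, 0, 0], [0, 0, 0, 0, 0, 0, 0]], force=60)

```text
time_s: 16.15
position: [0.4686, -0.0771, 0.0359]
ee_rot: [0.677, 0.736, -0.006, -0.004]
force: [-25.3, -1.8, 41.7]
width: 0.0005
```

```bash
python3 go.py .635 -.113 .115
```

```text
t 16.1 p [ 0.4686 -0.0771  0.0359] yaw 4.8 tilt [-0.8  -0.17] w 0.0005 F [-25.3  -1.8  41.7]
units [-2.    6.47 -3.25]
```

Run:
```python
from h import *
from cell import read_camera
for n in ('wrist','scene','top'):
    im,d=read_camera(n);cv2.imwrite(f'pics/{n}8.png',im[:,:,::-1]);np.save(f'pics/{n}8.npy',d)
a=cv2.imread('pics/wrist8.png');b=cv2.imread('pics/scene8.png')[100:300,200:500]
cv2.imwrite('pics/sc8.png',cv2.resize(b,None,fx=2.6,fy=2.6,interpolation=cv2.INTER_CUBIC))
```

```text
(no output)
```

View pics/wrist8.png

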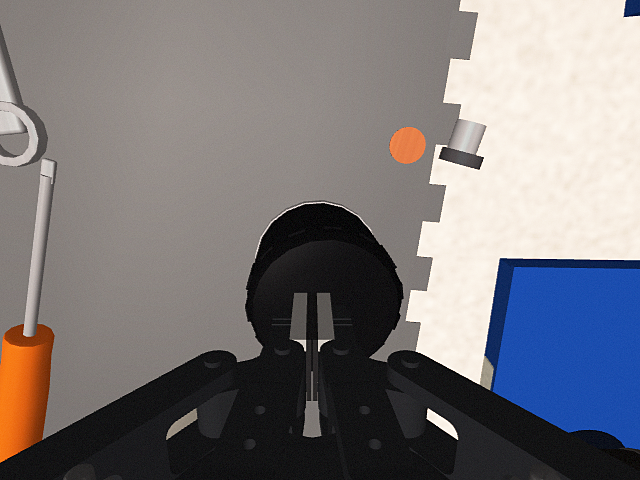

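View pics/sc8.png

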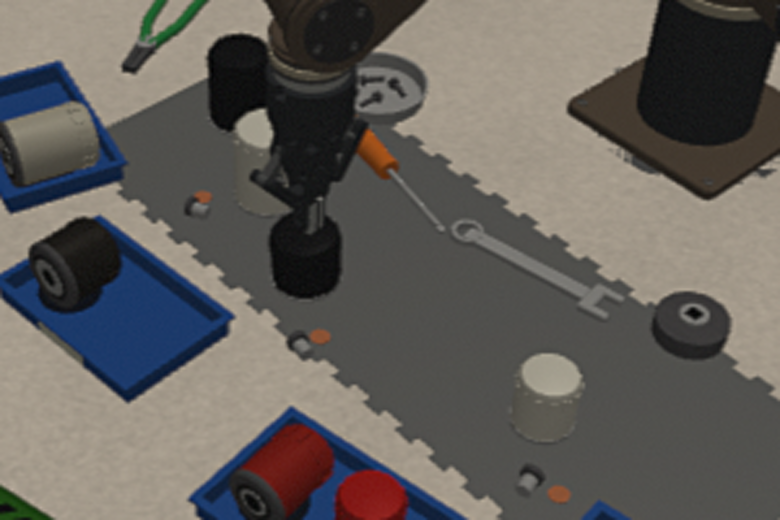

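Run:
```python
from h import *
d=np.load('pics/wrist8.npy');P=cloud('wrist',d)
for u,v in [(300,296),(326,296),(300,320),(326,330),(312,270),(280,300),(360,300),(312,230),(300,345),(326,345)]: print(u,v,P[v,u].round(4))
m=(P[...,2]>.058)&(P[...,2]<.07)&(np.hypot(P[...,0]-.47,P[...,1]+.075)<.05);q=P[m];print(q.min(0),q.max(0))
dt=np.load('pics/top8.npy')
print(camera_info('wrist')['position'])
im=cv2.imread('pics/wrist8.png')[190:400,220:420];cv2.imwrite('pics/w8c.png',cv2.resize(im,None,fx=2.8,fy=2.8,interpolation=cv2.INTER_CUBIC))
```

```text
300 296 [ 0.4643 -0.0677  0.0715]
326 296 [ 0.4739 -0.0665  0.0722]
300 320 [ 0.465  -0.0675  0.0901]
326 330 [ 0.4732 -0.0659  0.0982]
312 270 [ 0.468  -0.0594  0.065 ]
280 300 [ 0.4566 -0.0722  0.067 ]
360 300 [ 0.4881 -0.0709  0.0639]
312 230 [ 0.4668 -0.0456  0.0573]
300 345 [ 0.4655 -0.0665  0.1067]
326 345 [ 0.473  -0.0656  0.1071]
[ 0.44179161 -0.10538459  0.0580033 ] [ 0.50547223 -0.04451689  0.06999841]
[ 0.46469564 -0.00341485  0.20757207]
```

View pics/w8c.png

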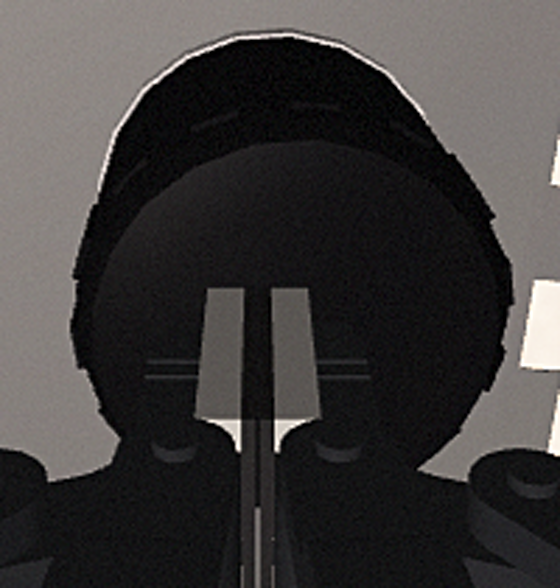

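The grasp failed. The fingers read shut, with their tips in or on top of the black can, although the can still stands at about (.473,-.075). I'll lift straight up slowly with the fingers still shut and look again.

Emit:
send_rows(commands=[[0, 0, -0.2, 0, 0, 0, 0], [0, 0, -0.2, 0, 0, 0, 0]], force=20)

```text
time_s: 16.5
position: [0.4726, -0.0759, 0.0418]
ee_rot: [0.679, 0.734, 0.001, 0.002]
force: [0.4, 0.5, -0.9]
width: -0.0002
```

Emit:
send_rows(commands=[[0, 0, -0.2, 0, 0, 0, 0], [0, 0, -0.2, 0, 0, 0, 0], [0, 0, -0.2, 0, 0, 0, 0]])

```text
time_s: 16.8
position: [0.4711, -0.0751, 0.0547]
ee_rot: [0.679, 0.734, -0.0, -0.0]
force: [-0.3, 0.7, 0.0]
width: 0.0002
```

Run:
```python
from h import *
from cell import read_camera
im,d=read_camera('wrist');P=cloud('wrist',d);np.save('pics/w9.npy',d)
im=im[150:450,180:460,::-1];cv2.imwrite('pics/w9.png',cv2.resize(im,None,fx=2,fy=2))
```

```text
(no output)
```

View pics/w9.png

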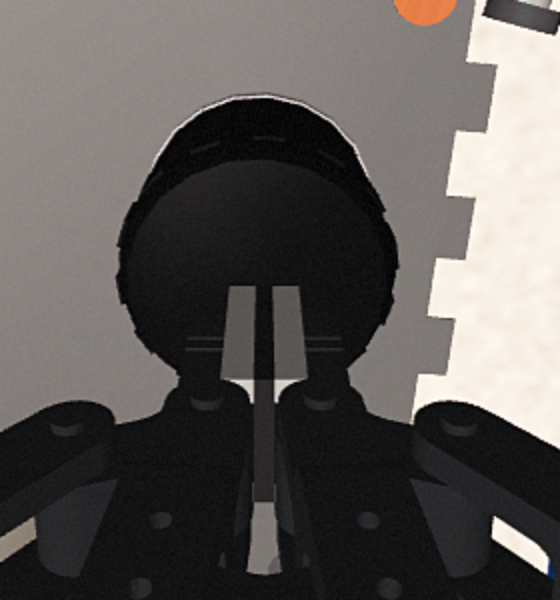

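```bash
python3 - <<'E'
from h import *
d=np.load('pics/w9.npy');P=cloud('wrist',d)
for u in (305,312,328):
  print(u,[tuple(P[v,u].round(3)) for v in range(240,400,10)])
E
python3 go.py .47 -.075 .1
```

```text
305 [(np.float64(0.466), np.float64(-0.052), np.float64(0.063)), (np.float64(0.467), np.float64(-0.057), np.float64(0.064)), (np.float64(0.467), np.float64(-0.061), np.float64(0.063)), (np.float64(0.467), np.float64(-0.066), np.float64(0.063)), (np.float64(0.468), np.float64(-0.071), np.float64(0.063)), (np.float64(0.468), np.float64(-0.075), np.float64(0.064)), (np.float64(0.468), np.float64(-0.065), np.float64(0.095)), (np.float64(0.468), np.float64(-0.065), np.float64(0.103)), (np.float64(0.468), np.float64(-0.065), np.float64(0.11)), (np.float64(0.468), np.float64(-0.065), np.float64(0.116)), (np.float64(0.468), np.float64(-0.066), np.float64(0.121)), (np.float64(0.468), np.float64(-0.069), np.float64(0.122)), (np.float64(0.469), np.float64(-0.07), np.float64(0.126)), (np.float64(0.469), np.float64(-0.07), np.float64(0.13)), (np.float64(0.469), np.float64(-0.074), np.float64(0.129)), (np.float64(0.469), np.float64(-0.076), np.float64(0.131))]
312 [(np.float64(0.469), np.float64(-0.052), np.float64(0.063)), (np.float64(0.47), np.float64(-0.056), np.float64(0.065)), (np.float64(0.4
[... 1192 characters left out ...]
.476), np.float64(-0.065), np.float64(0.095)), (np.float64(0.476), np.float64(-0.065), np.float64(0.102)), (np.float64(0.476), np.float64(-0.065), np.float64(0.109)), (np.float64(0.475), np.float64(-0.065), np.float64(0.115)), (np.float64(0.475), np.float64(-0.065), np.float64(0.121)), (np.float64(0.475), np.float64(-0.064), np.float64(0.128)), (np.float64(0.474), np.float64(-0.064), np.float64(0.134)), (np.float64(0.474), np.float64(-0.064), np.float64(0.138)), (np.float64(0.474), np.float64(-0.064), np.float64(0.142)), (np.float64(0.474), np.float64(-0.062), np.float64(0.149))]
t 16.9 p [ 0.4717 -0.0754  0.0555] yaw 4.5 tilt [ 0.06 -0.02] w -0.0000 F [0.5 0.1 0.7]
units [ 0.02 -0.06 -1.78]
```

Findings from the last grasp:
- The depth image puts the shut fingertips at about z 0.091 while the TCP reads 0.0555.
- So the real tips sit about 30–35 mm behind the reported TCP. The first two grasps caught only the rim, and this one slid off the top.
- The can itself did not move.

I'll raise, open and measure the tips.

Emit:
send_rows(commands=[[0, 0, -0.8, 0, 0, 0, 0], [0, 0, -1, 0, 0, 0, 0], [0, 0, -0.8, 0, 0, 0, 0.76], [0, 0, 0, 0, 0, 0, 0.76], [0, 0, 0, 0, 0, 0, 0.76], [0, 0, 0, 0, 0, 0, 0.76], [0, 0, 0, 0, 0, 0, 0.76]])

```text
time_s: 17.55
position: [0.4702, -0.0749, 0.118]
ee_rot: [0.679, 0.734, -0.001, -0.001]
force: [0.8, -0.2, 0.6]
width: 0.0647
```

```bash
python3 go.py .4715 -.0752 .01
python3 - <<'E'
from h import *
from cell import read_camera,manip,readout
print(manip.pinch_z)
im,d=read_camera('wrist');P=cloud('wrist',d);np.save('pics/w10.npy',d)
cv2.imwrite('pics/w10.png',im[:,:,::-1])
tz=readout.read_state()['position'][2]
m=(d>0)&(abs(P[...,1]+.075)<.02)&(np.hypot(P[...,0]-.4715,P[...,1]+.0752)<.06)&(P[...,2]>.075)
for lo,hi in ((.42,.4715),(.4715,.53)):
    q=P[m&(P[...,0]>lo)&(P[...,0]<hi)];z=np.sort(q[:,2]);print('tipz-TCP',(z[:1]-tz),np.percentile(z,[1,5])-tz,q[q[:,2]<z[0]+.01].mean(0),q[:,0].min(),q[:,0].max())
E
```

```text
t 17.6 p [ 0.4702 -0.0749  0.118 ] yaw 4.5 tilt [-0.16  0.06] w 0.0647 F [ 0.8 -0.2  0.6]
units [-0.02  0.06  4.32]
0.0187
tipz-TCP [0.0344827] [0.0401442  0.04967853] [ 0.43536744 -0.07477827  0.15891466] 0.42000095030025203 0.47149222375528005
tipz-TCP [0.03403234] [0.04130027 0.05391351] [ 0.50344073 -0.06964098  0.15852506] 0.4715013560376281 0.5299976315657912
```

View pics/w10.png

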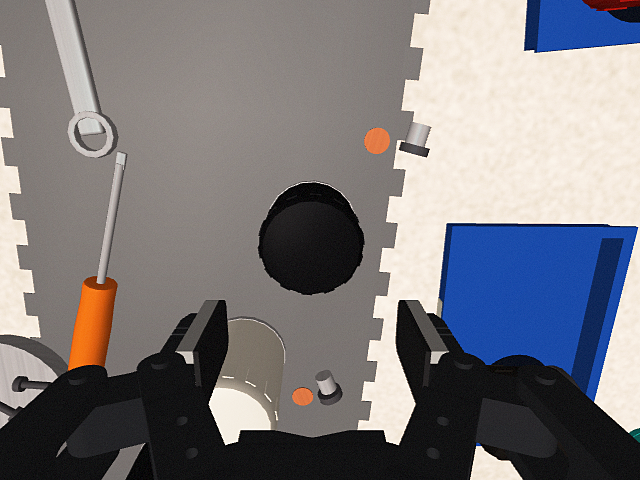

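Emit:
send_rows(commands=[[-0.03, 0.02, 0, 0, 0, 0, 1], [0, 0, 0, 0, 0, 0, 1], [0, 0, 0.6, 0, 0, 0, 1], [0, 0, 0.8, 0, 0, 0, 1], [0, 0, 0.8, 0, 0, 0, 1], [0, 0, 0.8, 0, 0, 0, 1], [0, 0, 0.7, 0, 0, 0, 1], [0, 0, 0.4, 0, 0, 0, 1], [0, 0, 0.2, 0, 0, 0, 1], [0, 0, 0, 0, 0, 0, 1]])

```text
time_s: 18.6
position: [0.4715, -0.0759, 0.0117]
ee_rot: [0.679, 0.734, -0.0, -0.0]
force: [0.6, 0.1, 1.1]
width: 0.0852
```

Emit:
send_rows(commands=[[0, 0, 0, 0, 0, 0, 0], [0, 0, 0, 0, 0, 0, 0], [0, 0, 0, 0, 0, 0, 0], [0, 0, 0, 0, 0, 0, 0], [0, 0, 0, 0, 0, 0, 0]], force=50)

```text
time_s: 19.1
position: [0.4728, -0.0764, 0.0135]
ee_rot: [0.679, 0.734, 0.0, 0.001]
force: [-0.6, 0.7, 5.2]
width: 0.0629
```

```bash
python3 go.py .635 -.113 .1;python3 - <<'E'
from h import *
from cell import read_camera
im,d=read_camera('wrist');cv2.imwrite('pics/w11.png',im[:,:,::-1])
E
```

```text
t 19.1 p [ 0.4728 -0.0764  0.0135] yaw 4.5 tilt [ 0.11 -0.06] w 0.0629 F [-0.6  0.7  5.2]
units [-1.97  6.36 -3.45]
```

View pics/w11.png

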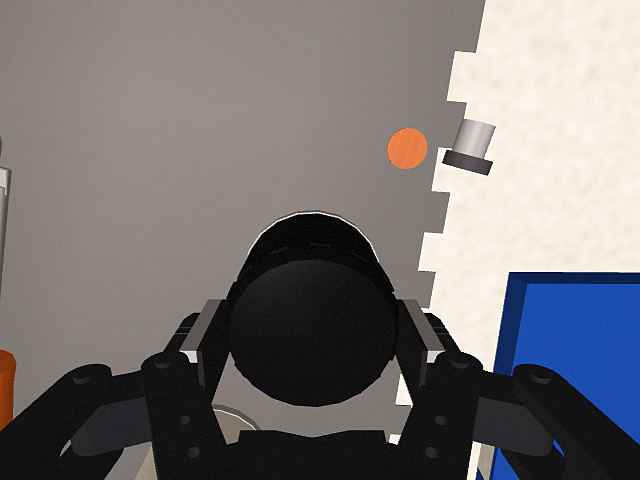

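Emit:
send_rows(commands=[[0, 0, -0.4, 0, 0, 0, 0], [0, 0, -0.8, 0, 0, 0, 0], [0, 0, -1, 0, 0, 0, 0], [-0.2, 0.5, -1, 0, 0, 0, 0], [-0.3, 0.9, -0.3, 0, 0, 0, 0], [-0.3, 1, 0, 0, 0, 0, 0], [-0.3, 1, 0, 0, 0, 0, 0], [-0.3, 1, 0, 0, 0, 0, 0], [-0.3, 1, 0, 0, 0, 0, 0], [-0.27, 0.96, 0, 0, 0, 0, 0], [0, 0, 0, 0, 0, 0, 0], [0, 0, 0, 0, 0, 0, 0]])

```text
time_s: 20.35
position: [0.6334, -0.1122, 0.0987]
ee_rot: [0.679, 0.734, -0.0, -0.001]
force: [0.4, 0.6, -3.2]
width: 0.063
```

```bash
python3 go.py .635 -.113 .015;python3 - <<'E'
from h import *
from cell import read_camera
im,d=read_camera('wrist');cv2.imwrite('pics/w12.png',im[:,:,::-1])
E
```

```text
t 20.4 p [ 0.6334 -0.1122  0.0987] yaw 4.5 tilt [-0.12  0.05] w 0.0630 F [ 0.4  0.6 -3.2]
units [-0.04  0.07  3.35]
```

View pics/w12.png

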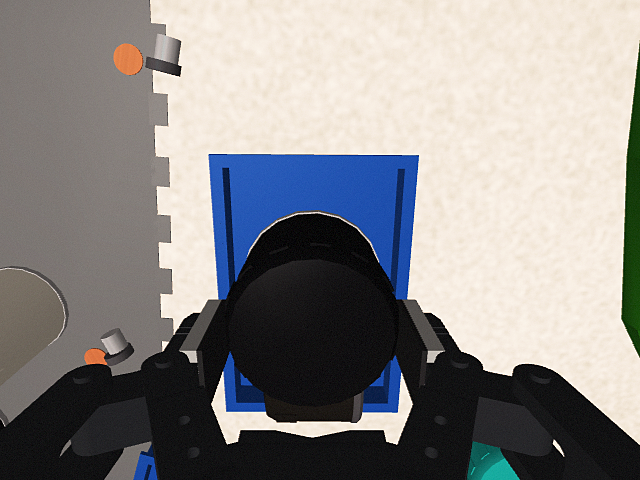

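Run:
```python
from h import *
a=ray('wrist',[[210,155],[419,155],[228,411],[398,411]],.024)[:,:2];c=a.mean(0);u=a[:2].mean(0)-a[2:].mean(0);print(c,u,np.linalg.norm(u));u/=np.linalg.norm(u);print('targ',c+u*.036,c+u*.04)
```

```text
[ 0.63667543 -0.15315402] [-0.01406557  0.18699223] 0.18752049490931066
targ [ 0.63397513 -0.11725543] [ 0.6336751 -0.1132667]
```

Emit:
send_rows(commands=[[0, 0.03, 0.5, 0, 0, 0, 0], [0, 0, 0.9, 0, 0, 0, 0], [0, 0, 0.9, 0, 0, 0, 0], [0, 0, 0.5, 0, 0, 0, 0], [0, 0, 0.25, 0, 0, 0, 0], [0, 0, 0.15, 0, 0, 0, 0], [0, 0, 0.06, 0, 0, 0, 0], [0, 0, 0.06, 0, 0, 0, 0], [0, 0, 0.04, 0, 0, 0, 0], [0, 0, 0, 0, 0, 0, 0]])

```text
time_s: 21.4
position: [0.6358, -0.1128, 0.0176]
ee_rot: [0.679, 0.734, 0.0, 0.001]
force: [-1.2, 0.7, 5.2]
width: 0.063
```

Contact at +5 N, against −3 N in the air. Releasing and lifting straight up.

Emit:
send_rows(commands=[[0, 0, 0, 0, 0, 0, 0.85], [0, 0, 0, 0, 0, 0, 0.92], [0, 0, 0, 0, 0, 0, 0.95], [0, 0, 0, 0, 0, 0, 0.95], [0, 0, -0.4, 0, 0, 0, 0.95], [0, 0, -0.8, 0, 0, 0, 0.95], [0, 0, -1, 0, 0, 0, 0.95], [0, 0, -1, 0, 0, 0, 1], [0, 0, -1, 0, 0, 0, 1], [0, 0, -0.8, 0, 0, 0, 1], [0, 0, 0, 0, 0, 0, 1]])

```text
time_s: 22.5
position: [0.6375, -0.1133, 0.1457]
ee_rot: [0.679, 0.734, 0.002, 0.004]
force: [-0.0, -0.7, 0.3]
width: 0.0853
```

```bash
python3 chk.py pics/w13.png .635 -.113; python3 go.py .424 -.187 .14
```

```text
top z 0.0648 cen [ 0.6334 -0.1122  0.0625] ext [0.062 0.062 0.007]
t 22.6 p [ 0.6362 -0.1129  0.1431] yaw 4.5 tilt [ 0.26 -0.09] w 0.0854 F [-0.5 -0.1 -1. ]
units [-2.29 -8.69  0.09]
```

View pics/w13.png

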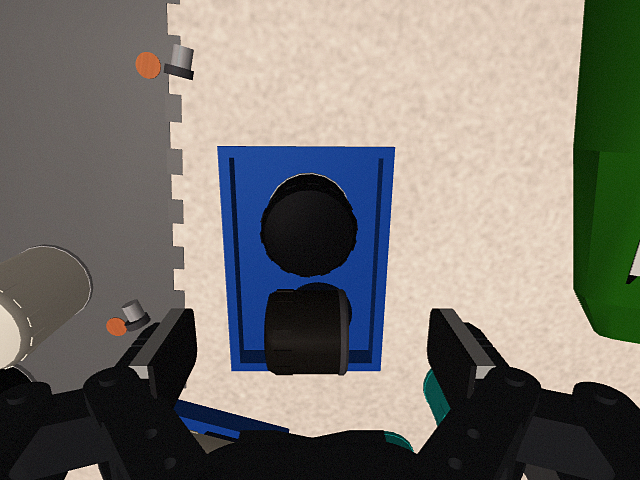

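Black stands in its tray at (309,227). Next is the tall white, with the yaw at −14°.

Emit:
send_rows(commands=[[-0.2, -0.8, 0, 0, 0, 0, 1], [-0.26, -1, 0, 0, 0, 0, 1], [-0.26, -1, 0, 0, 0, 0, 1], [-0.26, -1, 0, 0, 0, 0, 1], [-0.26, -1, 0, 0, 0, 0, 1], [-0.26, -1, 0, 0, 0, 0, 1], [-0.26, -1, 0, 0, 0, 0, 1], [-0.26, -1, 0, 0, 0, 0, 1], [-0.27, -0.89, 0, 0, 0, 0.7, 1], [0, 0, 0, 0, 0, 1, 1], [0, 0, 0, 0, 0, 1, 1], [0, 0, 0, 0, 0, 1, 1]])

```text
time_s: 23.75
position: [0.4217, -0.1862, 0.1389]
ee_rot: [0.789, 0.614, -0.0, -0.001]
force: [0.8, -0.7, 0.6]
width: 0.0853
```

Emit:
send_rows(commands=[[0, 0, 0, 0, 0, 0, 1]])

```text
time_s: 23.85
position: [0.4219, -0.1861, 0.139]
ee_rot: [0.788, 0.616, -0.0, -0.001]
force: [-0.1, -0.3, -0.4]
width: 0.0855
```

```bash
python3 chk.py pics/w14.png .424 -.187; python3 go.py .423 -.187 .037
```

```text
top z 0.0895 cen [ 0.4234 -0.189   0.0872] ext [0.062 0.062 0.007]
t 23.9 p [ 0.422  -0.1862  0.1392] yaw -13.9 tilt [-0.11  0.08] w 0.0852 F [-0.5 -0.4  0.3]
units [-0.03  0.06  4.09]
```

View pics/w14.png

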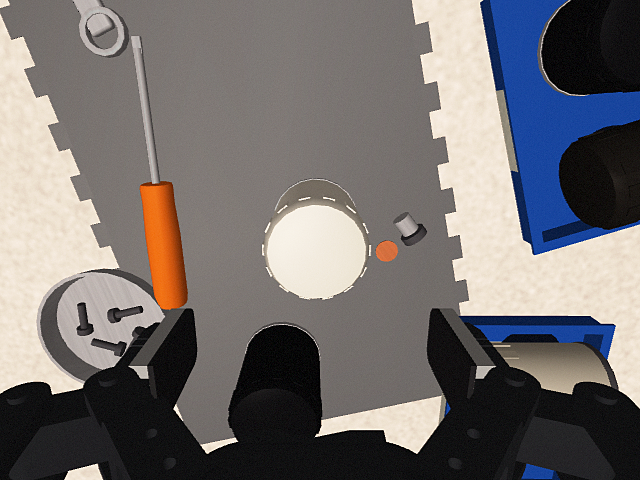

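Emit:
send_rows(commands=[[-0.08, 0.06, 0.6, 0, 0, 0, 1], [0, 0, 0.8, 0, 0, 0, 1], [0, 0, 0.8, 0, 0, 0, 1], [0, 0, 0.8, 0, 0, 0, 1], [0, 0, 0.6, 0, 0, 0, 1], [0, 0, 0.4, 0, 0, 0, 1], [0, 0, 0.15, 0, 0, 0, 1], [0, 0, 0, 0, 0, 0, 1]])

```text
time_s: 24.7
position: [0.4235, -0.1888, 0.0364]
ee_rot: [0.788, 0.616, -0.0, -0.001]
force: [0.0, 0.1, 1.1]
width: 0.0852
```

Emit:
send_rows(commands=[[0, 0, 0, 0, 0, 0, 0], [0, 0, 0, 0, 0, 0, 0], [0, 0, 0, 0, 0, 0, 0], [0, 0, 0, 0, 0, 0, 0], [0, 0, 0, 0, 0, 0, 0]], force=50)

```text
time_s: 25.2
position: [0.4243, -0.1895, 0.0381]
ee_rot: [0.788, 0.616, 0.0, 0.001]
force: [-2.9, 1.6, 6.4]
width: 0.0633
```

```bash
python3 go.py .545 -.440 .125
```

```text
t 25.2 p [ 0.4243 -0.1895  0.0381] yaw -14.0 tilt [ 0.06 -0.06] w 0.0633 F [-2.9  1.6  6.4]
units [-8.56  7.11 -3.46]
```

Emit:
send_rows(commands=[[0, 0, -0.4, 0, 0, 0, 0], [0, 0, -0.8, 0, 0, 0, 0], [0, 0, -1, 0, 0, 0, 0], [0, 0.4, -1, 0, 0, 0, 0], [-0.5, 0.8, -0.8, 0, 0, 0, 0], [-0.8, 0.8, 0, 0, 0, 0, 0], [-1, 0.8, 0, 0, 0, 0, 0], [-1, 0.8, 0, 0, 0, 0, 0], [-1, 0.8, 0, 0, 0, 0, 0], [-1, 0.8, 0, 0, 0, 0, 0], [-1, 0.8, 0, 0, 0, 0, 0], [-1, 0.7, 0, 0, 0, 0, 0]])

```text
time_s: 26.4
position: [0.5422, -0.407, 0.1355]
ee_rot: [0.788, 0.616, 0.0, -0.001]
force: [0.1, -0.9, -4.3]
width: 0.0634
```

Emit:
send_rows(commands=[[-0.8, 0.38, 0, 0, 0, 0, 0], [-0.46, 0, 0, 0, 0, 0, 0], [0, 0, 0, 0, 0, 0, 0], [0, 0, 0, 0, 0, 0, 0]])

```text
time_s: 26.8
position: [0.5431, -0.4382, 0.136]
ee_rot: [0.788, 0.616, 0.0, -0.001]
force: [-0.2, -0.3, -4.3]
width: 0.0629
```

```bash
python3 go.py .545 -.440 .04;python3 - <<'E'
from h import *
from cell import read_camera
im,d=read_camera('wrist');cv2.imwrite('pics/w15.png',im[:,:,::-1])
E
```

```text
t 26.8 p [ 0.5431 -0.4382  0.136 ] yaw -14.0 tilt [-0.07  0.13] w 0.0629 F [-0.2 -0.3 -4.3]
units [-0.06  0.1   3.84]
```

View pics/w15.png

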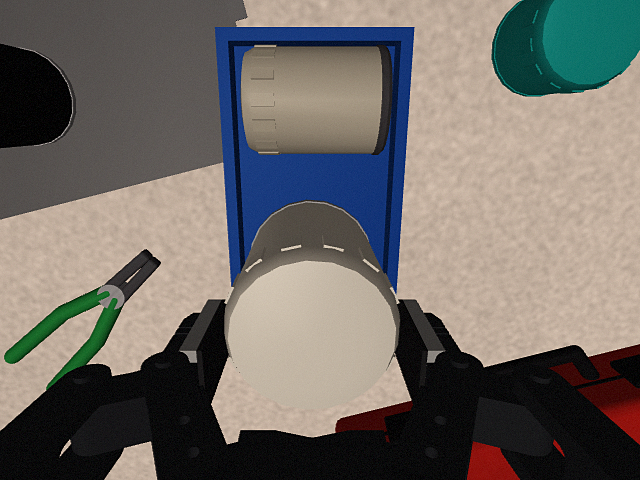

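Run:
```python
from h import *
a=ray('wrist',[[216,27],[414,27]],.024)[:,:2];w=a[1]-a[0];print(a,np.linalg.norm(w));w/=np.linalg.norm(w);u=np.array([-w[1],w[0]]);f=a.mean(0)
print(u,'c',f-.09*u,'targ36',f-.126*u,'t40',f-.13*u)
```

```text
[[ 0.51448747 -0.29688551]
 [ 0.63799252 -0.32764353]] 0.12727746610328708
[0.24166119 0.97036069] c [ 0.55449049 -0.39959698] targ36 [ 0.54579069 -0.43452997] t40 [ 0.54482404 -0.43841141]
```

Emit:
send_rows(commands=[[0, 0.07, 0.5, 0, 0, 0, 0], [0, 0, 0.9, 0, 0, 0, 0], [0, 0, 0.9, 0, 0, 0, 0], [0, 0, 0.8, 0, 0, 0, 0], [0, 0, 0.3, 0, 0, 0, 0], [0, 0, 0.2, 0, 0, 0, 0], [0, 0, 0.1, 0, 0, 0, 0], [0, 0, 0.06, 0, 0, 0, 0], [0, 0, 0.06, 0, 0, 0, 0], [0, 0, 0, 0, 0, 0, 0]])

```text
time_s: 27.85
position: [0.546, -0.4404, 0.0423]
ee_rot: [0.788, 0.616, 0.0, 0.001]
force: [0.0, 0.1, -3.1]
width: 0.063
```

Emit:
send_rows(commands=[[0, 0, 0.05, 0, 0, 0, 0], [0, 0, 0.05, 0, 0, 0, 0], [0, 0, 0, 0, 0, 0, 0]])

```text
time_s: 28.15
position: [0.5461, -0.4406, 0.0423]
ee_rot: [0.788, 0.616, -0.0, 0.001]
force: [-4.3, 2.3, 5.8]
width: 0.0633
```

Contact confirmed: −3 N became +6 N and the tool stopped sinking. Releasing and lifting.

Emit:
send_rows(commands=[[0, 0, 0, 0, 0, 0, 0.85], [0, 0, 0, 0, 0, 0, 0.92], [0, 0, 0, 0, 0, 0, 0.95], [0, 0, 0, 0, 0, 0, 0.95], [0, 0, -0.4, 0, 0, 0, 0.95], [0, 0, -0.8, 0, 0, 0, 0.95], [0, 0, -1, 0, 0, 0, 0.95], [0, 0, -1, 0, 0, 0, 1], [0, 0, -1, 0, 0, 0, 1], [0, 0, -1, 0, 0, 0, 1], [0, 0, 0, 0, 0, 0, 1]])

```text
time_s: 29.25
position: [0.5476, -0.442, 0.1752]
ee_rot: [0.788, 0.616, 0.0, 0.005]
force: [0.5, -0.0, 1.3]
width: 0.0857
```

```bash
python3 chk.py pics/w16.png .545 -.44
python3 - <<'E'
from h import *
from cell import read_camera
for n in('top','scene'):
    im,d=read_camera(n);cv2.imwrite(f'pics/{n}17.png',im[:,:,::-1])
    if n=='top':
        P=cloud('top',d);P0=cloud('top',np.load('pics/top0_d.npy'))
        for nm,x,y,zt in [('tallblack',.366,-.30,.092),('slimwhite',.432,.184,.066)]:
            for Q in(P0,P):
                m=(abs(Q[...,2]-zt)<.006)&(np.hypot(Q[...,0]-x,Q[...,1]-y)<.06);q=Q[m];print(nm,m.sum(),q.mean(0).round(4))
a=cv2.imread('pics/top17.png')[150:400,110:570];cv2.imwrite('pics/top17c.png',cv2.resize(a,None,fx=1.73,fy=1.73))
E
```

```text
top z 0.0903 cen [ 0.5438 -0.4395  0.0882] ext [0.062 0.062 0.008]
tallblack 395 [ 0.3656 -0.3006  0.0887]
tallblack 29 [ 0.382  -0.2827  0.0879]
slimwhite 265 [0.4318 0.1849 0.0627]
slimwhite 269 [0.4301 0.1844 0.0629]
```

View pics/w16.png

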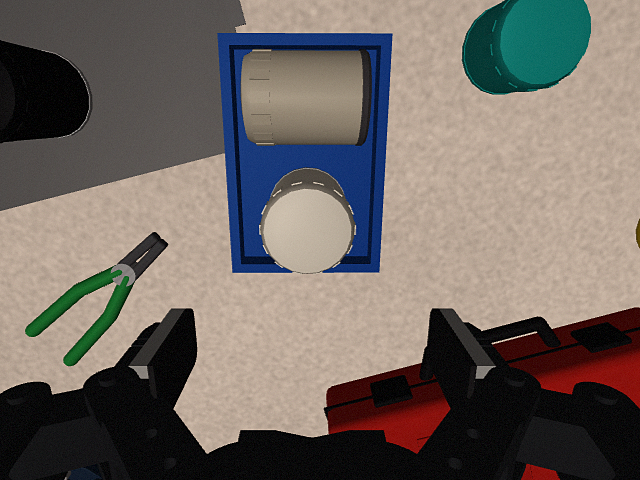

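View pics/scene17.png

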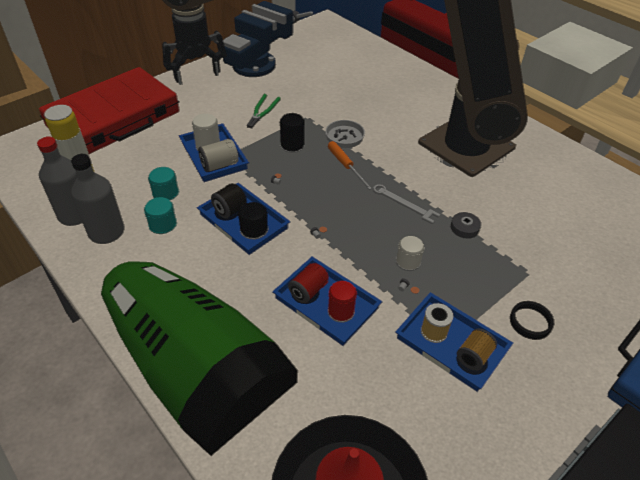

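View pics/top17c.png

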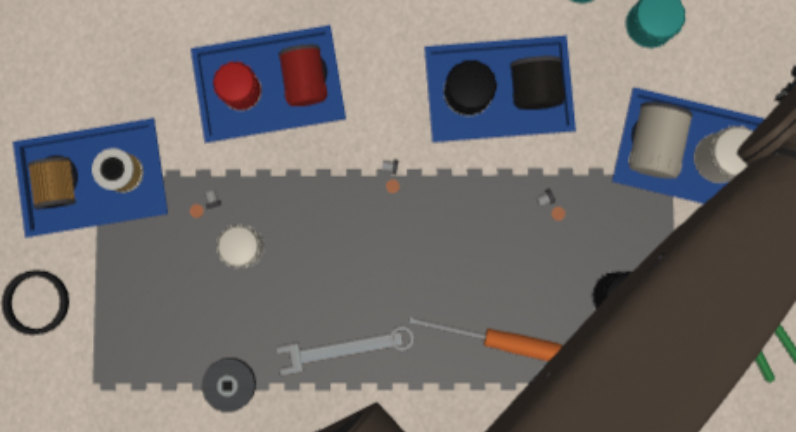

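Run:
```python
import cv2,numpy as np
for f in('scene0','scene17'):
    g=cv2.imread(f'pics/{f}.png',0)[105:160,270:315];m=g<35;v,u=np.nonzero(m);print(f,len(u),u.mean()+270,v.mean()+105)
from cell import readout,order
s=readout.read_state();print(s['time_s'],s['force'],np.abs(s['joint_velocities']).max());order.job_done()
```

```text
scene0 695 291.136690647482 129.9208633093525
scene17 794 291.8186397984887 131.8992443324937
29.4 [-0.48306967  0.82466273 -0.39977294] 0.024723972091189546
the job is handed in; nothing more can be done
```

All four matching filters are standing in their trays, and I handed the job in at 29.4 s. `order.job_done()` gives no verdict, so the result rests on my last checks.

**Placement:** The paper, red, short black and tall white filters each stand upright in the empty half beside their used like. Each was lowered until the force showed contact with the tray floor, then released. In the wrist view after each release the top was close to the expected height (68, 78, 65 and 90 mm). By my estimate each stands about 40 mm from its tray's centre, in the empty half.

**Spares:** The slim white spare reads within 2 mm of where it started. The arm hid the tall black spare in the last top view. In the scene camera its patch shifted about 2 px, which may just be lighting, and the gripper never went near it.

**What went wrong:** The first grasp on the short black failed. The fingers shut on top of it and pressed with about 42 N at the wrist, below the 120 N limit, but the can stayed put. The fingertips turned out to sit about 35 mm behind the TCP the robot reports, which disagrees with the description. The paper and red filters had been carried by their top edge only. I gripped about 25 mm lower than planned for the short black, set the tall white grip from the measured tips, and both then held cleanly.

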